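Start the dumpling griddle and its timer

ROBOT

A 7-joint arm with a two-finger parallel gripper is mounted at the origin on the work surface. World frame = base frame: x ahead of the robot, y to its left, z up, the work surface at z = 0. Lengths are in m, angles in rad, forces in N, time in s.
With the tool pointing down it reaches from about 0.4 to 0.85 m from the base axis. Payload 10.4 kg.
Tool frame: the origin (TCP) lies between the finger pads; the fingertips stand 17 mm ahead of it and the grasp point (between the pads) lies 2 mm behind it; x points along the fingers, y is the direction in which the jaws open and shut, and the axes are right-handed (so a half turn about x gives the same grasp; the last joint's range is limited). The gripper opens to 87 mm and grips with 3 to 60 N. Pads are 19 mm wide; open, the fingers measure 117 mm over their backs; the gripper's body (75 mm by 190 mm) begins 51 mm behind the grasp point.
Start: joints at [-1.32, 0.332, -0.065, 1.46, 0.022, 1.35, -0.088], TCP at [0.169, 0.602, 0.24] pointing down, gripper open.
Joint ranges: [-2.6, 2.6], [-0.5, 2.12], [-1.47, 1.34], [0.16, 2.42], [-1.27, 4.41], [0.06, 2.06], [-2.6, 2.6]. Speed limits (rad/s): [2.22, 2.22, 2.79, 2.79, 3.14, 3.14, 3.14].

INTERFACE

Orientations are given as a unit quaternion [x, y, z, w].
In Python, from bench import r, optics, close_job gives the robot as it stands.
- The arm moves only by the shell command python3 -m inch 'ROWS' [OPENING] [FORCE]. ROWS is JSON, a list of rows, each an object with "translation": the shift along the tool's x, y, z in cm, a list of three; "spin": the turn about the tool's x in degrees. In form: [{"translation": [tx, ty, tz], "spin": spin}, ...]. A call has 1 to 20 rows; each row shifts and turns the pose as measured when the row begins, along the tool's axes as they then stand; what a row does not reach is not made up. A row lasts 1/8 s, in which the tool goes at most 62.5 mm and 10.7 degrees, less where a joint would pass 70% of its speed; a pose out of reach is approached as far as the arm can. A call is refused whole if a number of a shift passes 6.25 or a number of a turn 10.7, either way. A call with a gripper value outside its range is refused whole. OPENING is the closure, from 0 (fully open) to 1 (shut), set as the call begins (- or left out, the last holds). The fingers move at their own pace and stop on an object; FORCE is the grip in N (left out, the last holds). Time passes only in rows, so rows that do not move let the fingers close. It gives the time, the measured TCP pose, the force and the opening at its end, in the units of the state.
- r.read_state(): the state, without advancing time (a new reading comes with each control period).
- optics.camera(name): name is "scene" or "side" or "wrist"; returns the picture (480x640x3 uint8, red, green, blue); there is no depth.
- optics.camera_model(name): a dict with "camera_matrix" (3x3 intrinsics, pixels), "world_from_camera" (4x4, takes a point from camera to world coordinates); the wrist camera has in their place "tool_from_camera" (4x4, takes a point from camera to tool coordinates, whose origin is the TCP and whose axes are the tool frame's). Camera axes: x right, y down, z forward; pixel columns grow to the right and rows downward; lengths in m; the calibration is good to about 2 mm. A picture is of the moment at which its call begins: read the wrist's pose just before it. camera_model takes no time and is no camera call.
- close_job(): hands the job in, once; it reports no verdict.
The state is a dict: "time": time; "joint_positions": joint angles; "joint_vel": joint speeds; "joint_torque": joint torques, N m; "ee_pos": TCP position; "eef_rot": TCP orientation; "ft_force": force on the tool from outside, world axes, zero at the start; "torque": the same for the moment, N m; "width": finger opening in m.
Only numpy, scipy, OpenCV 4.12 (cv2) and the standard library are available. Lean on these libraries where they do the work, as an engineer would, in place of code of your own. Each camera call takes 0.05 s, during which the arm holds its last target.

TASK

Start the next batch on the dumpling griddle by pressing its controls with the fingertips, picking nothing up: push the raised end of the rocker switch all the way down, then press the round key fully in and let it spring back, then push the plunger on top of the puck timer beside the griddle all the way in, so that it stays in. Do not press the bar-shaped stop key, do not lift or shove the timer, and leave everything else where it stands.

Things in the scene. Friction and masses are not known exactly. Their poses are not given: they have to be found in the camera images.
- griddle: electric griddle fixed on the table, 340 deep (x) by 360 wide (y). Origin: middle of its underside; +x away from the robot. On the robot's side a metal control ledge, its middle 125 in -x of the origin, top 66 above the table. On it three black controls stand in a row along y in any order, 100 apart, turned like the griddle. Behind: hot plate with dumplings, tops 87 above the table.
- rocker (a joint): angle of the rocker switch. 0 = off (far end raised), 0.35 rad = on (far end fully down, near end raised). It has no spring and stays where it is left; moving it takes about 3 to 4 N at the pad.
- rocker_pad (a point): the place to press: on the top of the rocker's far half (griddle +x side), 18 from the pivot. The rocker is a V-shaped paddle 57 long (along griddle x), 28 wide, pivoted at its middle, pivot line on its top 82 above the table. Off: far half raised, its end 10 above the pivot line, pad 88 above the table. On: far half level, pad 82 above the table.
- round_key (a joint): travel of the round start key: 0 = out, 0.006 m = fully in; it springs back by itself. Takes 2 N to start and 5 N to be fully in.
- round_top (a point): centre of the top of the round start key (34 across), 83 above the table when out. It moves straight down when pressed.
- bar_key (a joint): travel of the bar-shaped stop key: 0 = out, 0.006 m = fully in, springs back. Not to be pressed.
- bar_top (a point): centre of the top of the bar-shaped stop key, 18 by 52 (long along the griddle's y), 83 above the table.
- timer: loose puck-shaped timer, 78 across, body 30 tall, about 0.24 kg, standing on the table to the left or to the right of the griddle. Origin: centre of its underside, z up.
- plunger (a joint): travel of the timer's plunger: 0 = out, 0.007 m = fully in. No spring: it stays where it is left. Takes about 3.5 N to move.
- plunger_top (a point): centre of the flat top of the timer's plunger (38 across), 40 above the table when out and 33 when in. It moves straight down.
- jar: a closed brown glass jar with a flat steel lid, 72 across and 75 tall; stands on the table on the side of the griddle where the timer is not (bystander, loose). Origin: on the table under its middle.
- soup_bowl: a lacquer bowl, 112 across and 55 tall (bystander, loose). Origin: on the table under its middle.
- soy_bottle: a sauce bottle, 54 across and 140 tall (bystander, loose). Origin: on the table under its middle.
- dish: a small white dish, 84 across and 26 tall, between the robot and the griddle (bystander, loose). Origin: on the table under its middle.
- spoon: a 170 long spoon lying between the robot and the griddle (bystander, loose). Origin: on the table under its middle; lies along its x.
- spatula: a 260 long spatula lying on the table at the right (bystander, loose). Origin: on the table under its middle; lies along its x.

How it is judged:
By the outcome, as a careful person would: the job done as asked, in the order asked, and still so for the second after the job is handed in, with the robot touching nothing.
It also fails if it takes over 42 s, if anything falls off the work surface, if the arm or the gripper's body presses on something with over 40 N, if the wrist force passes 120 N, or if a joint passes its speed limit or range.

## Working session

There is one attempt and no reset: what is moved stays moved. The work goes in short steps, Python scripts to look and compute and a shell command to move; the robot and the scene stay as the last step left them, time stands still between calls to the robot, and variables do not carry over. Pictures are saved under pics/ and viewed, and the job is handed in when it is done.

```bash
mkdir -p pics; ls; python3 - <<'E'
from bench import r, optics
import cv2, numpy as np
s=r.read_state(); print(s)
for n in ["scene","side","wrist"]:
    cv2.imwrite(f"pics/{n}0.png",optics.camera(n)[:,:,::-1])
    print(n,{k:np.round(v,4).tolist() if not isinstance(v,str) else v for k,v in optics.camera_model(n).items()})
E
```

```text
pics
{'time': 0.0, 'joint_positions': array([-1.319605  ,  0.3328836 , -0.06467327,  1.46096401,  0.0216122 ,
        1.34990271, -0.08851723]), 'joint_vel': array([ 0.00088289,  0.0001626 , -0.00056281,  0.00055017,  0.00014632,
       -0.00016077,  0.00025292]), 'joint_torque': array([ 1.60714603e-04, -6.23236370e+01,  2.48915702e-02, -3.89915729e+01,
       -6.13127556e-02,  3.93117161e-02,  1.23776317e-04]), 'ee_pos': array([0.16891301, 0.60135296, 0.23873571]), 'eef_rot': array([ 0.09598878,  0.70052945, -0.0970196 ,  0.70045117]), 'ft_force': array([ 0.5248873 ,  0.3846597 , -0.47800968]), 'torque': array([-0.01742913, -0.03438349,  0.01319952]), 'width': 0.08698140455612995}
scene {'camera_matrix': [[504.9316, 0.0, 309.7312], [0.0, 504.9316, 238.9754], [0.0, 0.0, 1.0]], 'world_from_camera': [[-0.7225, 0.5784, -0.3787, 0.9236], [0.6913, 0.5967, -0.4075, 0.3971], [-0.0098, -0.5562, -0.831, 0.9868], [0.0, 0.0, 0.0, 1.0]]}
side {'camera_matrix': [[479.3472, 0.0, 317.5012], [0.0, 479.3472, 235.5416], [0.0, 0.0, 1.0]], 'world_from_camera': [[0.9848, -0.133, 0.1115, 0.4109], [-0.1735, -0.7443, 0.645, -0.7432], [-0.0028, -0.6545, -0.756, 0.9265], [0.0, 0.0, 0.0, 1.0]]}
wrist {'camera_matrix': [[334.7598, 0.0, 315.9814], [0.0, 334.7598, 238.4884], [0.0, 0.0, 1.0]], 'tool_from_camera': [[-0.0008, -0.2919, 0.9564, -0.1461], [1.0, -0.0003, 0.0008, -0.0006], [0.0, 0.9564, 0.2919, -0.0803], [0.0, 0.0, 0.0, 1.0]]}
```

View pics/scene0.png

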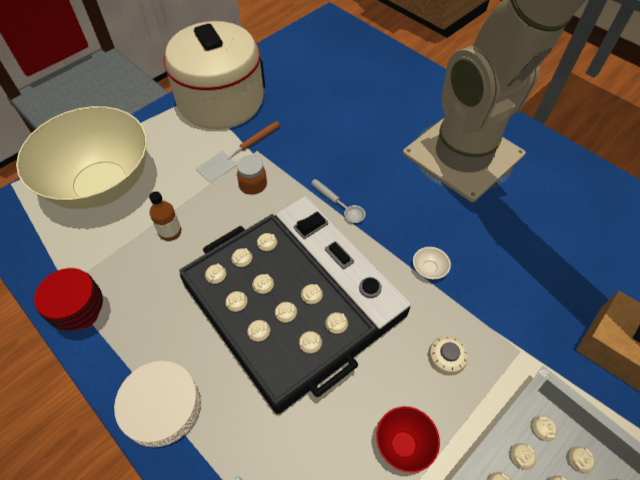

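View pics/side0.png

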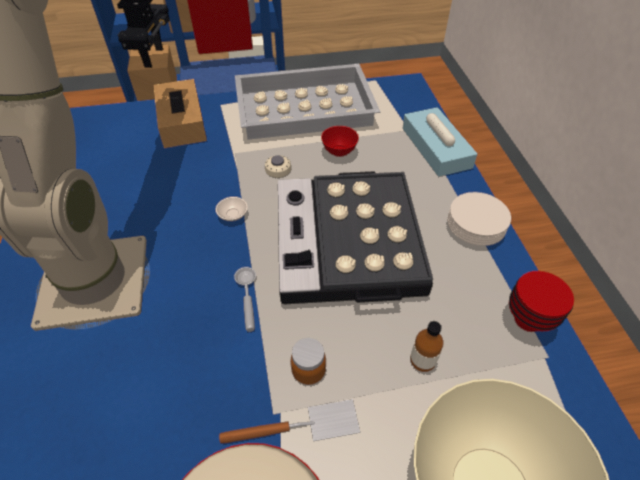

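View pics/wrist0.png

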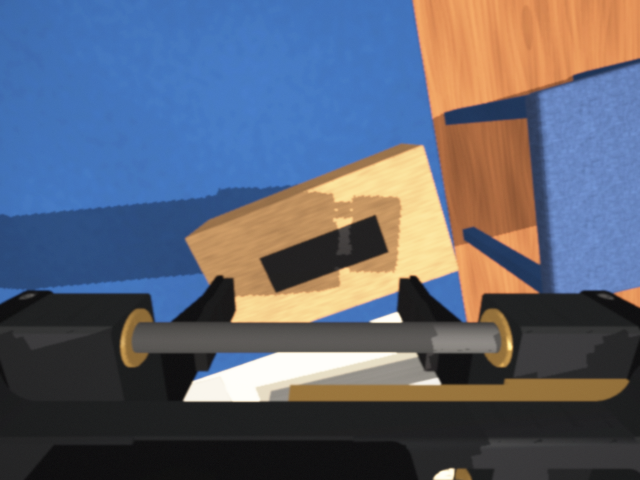

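The scene view shows the rocker at (310,223), the bar key at (340,255), the round key at (370,287) and the timer at (449,354). The side view agrees, with the round key at (295,197), the bar at (297,227), the rocker at (298,260) and the timer at (278,164). Next I measure these from both views.

```bash
cat > h.py <<'E'
import numpy as np, cv2
from bench import r, optics
def ray(n,uv):
    m=optics.camera_model(n);K=np.array(m["camera_matrix"]);T=np.array(m["world_from_camera"])
    d=T[:3,:3]@np.linalg.solve(K,[uv[0],uv[1],1.]);return T[:3,3],d
def onz(n,uv,z):
    o,d=ray(n,uv);return o+d*(z-o[2])/d[2]
def tri(a,b):
    (o1,d1),(o2,d2)=ray("scene",a),ray("side",b)
    A=np.stack([d1,-d2],1);t=np.linalg.lstsq(A,o2-o1,rcond=None)[0]
    p,q=o1+t[0]*d1,o2+t[1]*d2;return (p+q)/2,np.linalg.norm(p-q)
E
python3 - <<'E'
from h import *
for n,(x0,y0,x1,y1) in {"scene":(280,190,480,390),"side":(250,140,350,310)}.items():
    im=cv2.imread(f"pics/{n}0.png")
    c=im[y0:y1,x0:x1]; k=3 if n=="side" else 3
    cv2.imwrite(f"pics/{n}_z.png",cv2.resize(c,None,fx=k,fy=k,interpolation=cv2.INTER_NEAREST))
    g=im.max(2); m=np.zeros_like(g); m[y0:y1,x0:x1]=(g[y0:y1,x0:x1]<75)*255
    N,l,st,ce=cv2.connectedComponentsWithStats(m)
    for i in range(1,N):
        if st[i,4]>40: print(n,st[i],ce[i].round(1), onz(n,ce[i],.08).round(4))
E
```

```text
scene [449 190  31  27 207] [468.2 202.3] [0.1839 0.1299 0.08  ]
scene [296 212  30  24 390] [310.2 223.6] [ 0.4814 -0.0765  0.08  ]
scene [ 280  221  130  169 8616] [318.2 321.9] [0.6327 0.1042 0.08  ]
scene [329 242  21  22 228] [339.  252.8] [0.4902 0.0211 0.08  ]
scene [362 278  17  16 220] [370.  285.4] [0.5009 0.1199 0.08  ]
side [ 280  173   70  131 3852] [327.7 245.7] [ 0.5535 -0.0555  0.08  ]
side [288 191  14  11 119] [294.8 196.1] [0.5023 0.1181 0.08  ]
side [293 217   8  19 139] [296.4 226. ] [0.4915 0.0173 0.08  ]
side [284 251  28  16 360] [298.2 259.1] [ 0.481  -0.0822  0.08  ]
```

View pics/scene_z.png

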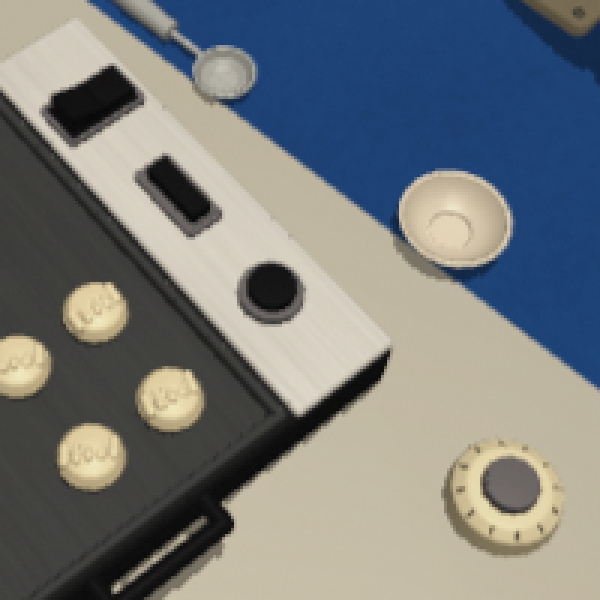

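View pics/side_z.png

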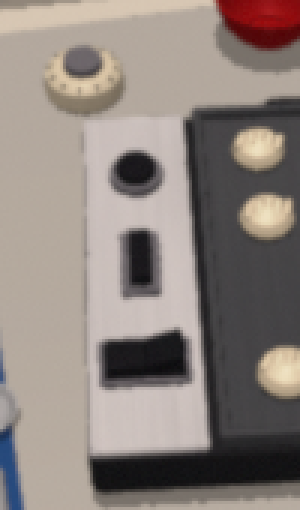

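```bash
python3 - <<'E'
from h import *
from scipy.spatial.transform import Rotation as R
for n,(x0,y0,x1,y1) in {"scene":(425,330,475,380),"side":(258,145,298,182)}.items():
    im=cv2.imread(f"pics/{n}0.png").astype(int)
    m=np.zeros(im.shape[:2],np.uint8); c=im[y0:y1,x0:x1]
    m[y0:y1,x0:x1]=((c.max(2)<125)&(c.max(2)-c.min(2)<30))*255
    N,l,st,ce=cv2.connectedComponentsWithStats(m)
    for i in range(1,N):
        if st[i,4]>30: print(n,st[i],ce[i].round(1), onz(n,ce[i],.04).round(4), onz(n,ce[i],.038).round(4))
for nm,a,b in [("round",(370,285.4),(294.8,196.1)),("bar",(339,252.8),(296.4,226)),("rock",(310.2,223.6),(298.2,259.1)),
  # ledge near corners top: left-end/right-end from zooms
  ("ledgeLnear",(280+391/3,190+347/3),(250+86/3,140+118/3)),("ledgeLfar",(280+300/3,190+416/3),(250+187/3,140+118/3))]:
    print(nm,tri(a,b)); print(onz("scene",a,.066).round(4),onz("side",b,.066).round(4))
s=r.read_state();Rm=R.from_quat(s["eef_rot"]).as_matrix();print(Rm.round(4),s["ee_pos"],s["time"])
E
```

```text
scene [441 343  19  18 277] [449.9 351.5] [0.4784 0.3154 0.04  ] [0.4775 0.3152 0.038 ]
side [272 156  12  10  97] [277.2 160.5] [0.478  0.3097 0.04  ] [0.4782 0.3121 0.038 ]
round (array([0.50154447, 0.11932043, 0.07946111]), np.float64(0.0018204076726003634))
[0.4943 0.1155 0.066 ] [0.5038 0.1324 0.066 ]
bar (array([0.49055913, 0.01987973, 0.07800584]), np.float64(0.002691868339700152))
[0.4835 0.0153 0.066 ] [0.4929 0.0298 0.066 ]
rock (array([ 0.48047078, -0.07868704,  0.07613212]), np.float64(0.001965024023941681))
[ 0.4745 -0.0837  0.066 ] [ 0.4822 -0.0713  0.066 ]
ledgeLnear (array([0.47051741, 0.2029294 , 0.06579323]), np.float64(0.0007245784682552895))
[0.4702 0.2031 0.066 ] [0.4708 0.2024 0.066 ]
ledgeLfar (array([0.55495484, 0.19207919, 0.06391735]), np.float64(0.009135871144785356))
[0.5513 0.194  0.066 ] [0.5584 0.1867 0.066 ]
[[-2.000e-04  2.703e-01  9.628e-01]
 [-1.000e-03  9.628e-01 -2.703e-01]
 [-1.000e+00 -1.100e-03  0.000e+00]] [0.16890773 0.60146098 0.23895083] 0.15
```

```bash
python3 -m inch '[{"translation":[0,0,0],"spin":-9.8},{"translation":[0,-3.5,4],"spin":0},{"translation":[0,-3.5,4],"spin":0},{"translation":[0,-3.5,4],"spin":0},{"translation":[0,-3.5,4],"spin":0},{"translation":[0,-3.5,4],"spin":0},{"translation":[0,-3.5,4],"spin":0},{"translation":[0,-3.5,4],"spin":0}]' 1 20
```

```text
time: 1.15
ee_pos: [0.4274, 0.3248, 0.2365]
eef_rot: [0.03, 0.707, -0.032, 0.705]
ft_force: [-0.4, 0.3, -0.7]
width: 0.015
```

```bash
python3 -m inch '[{"translation":[0,-5,1.4],"spin":0},{"translation":[0,-5,1.4],"spin":0},{"translation":[0,-5,1.4],"spin":0},{"translation":[0,-5,1.4],"spin":0},{"translation":[0,-5,1.4],"spin":0},{"translation":[0,-5,1.4],"spin":0},{"translation":[0,-5,1.4],"spin":0},{"translation":[0,-4,1.2],"spin":0},{"translation":[0,0,0],"spin":0}]'
cat > d.py <<'E'
import sys
from h import *
from scipy.spatial.transform import Rotation as R
s=r.read_state();Rm=R.from_quat(s["eef_rot"]).as_matrix()
t=np.array(list(map(float,sys.argv[1:4])))
print("t",s["time"],"pos",s["ee_pos"].round(4),"F",s["ft_force"].round(1),"w",round(s["width"],4))
print("yaw of tool y deg",np.degrees(np.arctan2(Rm[0,1],Rm[1,1])).round(2),"axes x",Rm[:,0].round(3))
print("cm in tool (tip->target)",(100*(Rm.T@(t-s["ee_pos"])-[.017,0,0])).round(2))
E
python3 d.py 0.4991 -0.081 0.088
python3 - <<'E'
from h import *
for n in ["wrist","scene"]: cv2.imwrite(f"pics/{n}1.png",optics.camera(n)[:,:,::-1])
E
```

```text
time: 2.28
ee_pos: [0.5033, -0.0917, 0.2368]
eef_rot: [0.033, 0.707, -0.036, 0.705]
ft_force: [0.1, 0.6, -0.1]
width: 0.0004
t 2.275 pos [ 0.5033 -0.0917  0.2368] F [ 0.1  0.6 -0.1] w 0.0004
yaw of tool y deg 5.53 axes x [-0.003 -0.004 -1.   ]
cm in tool (tip->target) [13.17  1.09 -0.49]
```

View pics/wrist1.png

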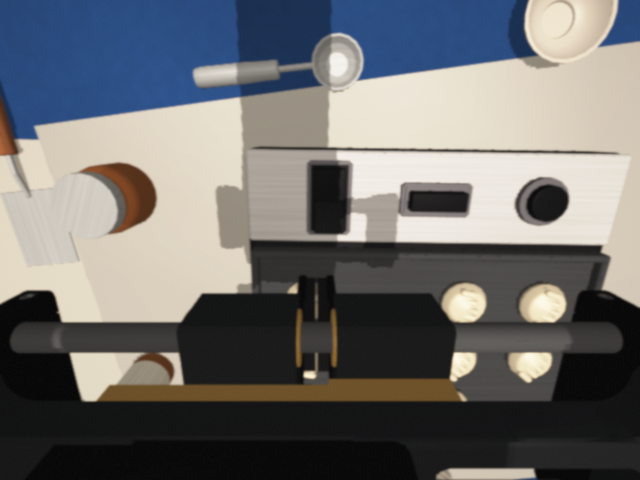

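The wrist view shows the rocker at about (330,197), the bar at (438,201) and the round key at (546,203), with the ledge edges almost level. I'll cross-check positions with wrist rays.

```bash
python3 - <<'E'
from h import *
from scipy.spatial.transform import Rotation as R
s=r.read_state();m=optics.camera_model("wrist");T=np.eye(4);T[:3,:3]=R.from_quat(s["eef_rot"]).as_matrix();T[:3,3]=s["ee_pos"]
T=T@np.array(m["tool_from_camera"]);K=np.array(m["camera_matrix"])
im=cv2.imread("pics/wrist1.png");g=im.max(2);k=np.zeros_like(g);k[155:242,290:600]=(g[155:242,290:600]<60)*255
N,l,st,ce=cv2.connectedComponentsWithStats(k)
def on(uv,z):
    d=T[:3,:3]@np.linalg.solve(K,[uv[0],uv[1],1]);return T[:3,3]+d*(z-T[2,3])/d[2]
for i in range(1,N):
    if st[i,4]>100: print(st[i],ce[i].round(1),on(ce[i],.08).round(4),on(ce[i],.083).round(4))
cv2.imwrite("pics/wz.png",cv2.resize(im[140:260,240:640],None,fx=2,fy=2,interpolation=cv2.INTER_CUBIC))
for u in [(250,148),(628,154),(604,245),(250,241)]: print(u,on(u,.066).round(4))
E
```

```text
[ 310  165   38   69 2413] [328.2 198.3] [ 0.4777 -0.0753  0.08  ] [ 0.4772 -0.0754  0.083 ]
[ 527  185   41   36 1149] [546.7 202.5] [0.4998 0.1233 0.08  ] [0.499  0.1213 0.083 ]
[ 408  191   60   21 1133] [437.7 201.1] [0.4894 0.0241 0.08  ] [0.4887 0.023  0.083 ]
(250, 148) [ 0.4274 -0.1426  0.066 ]
(628, 154) [0.4644 0.202  0.066 ]
(604, 245) [0.5518 0.1938 0.066 ]
(250, 241) [ 0.5157 -0.1558  0.066 ]
```

View pics/wz.png

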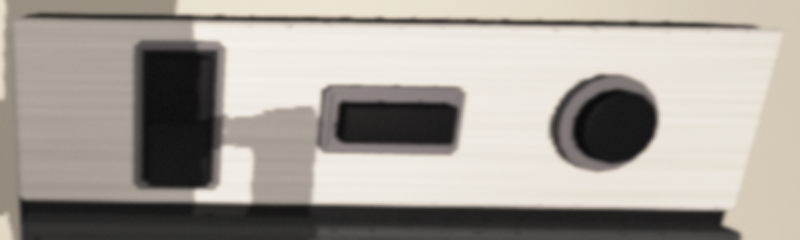

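```bash
python3 -m inch '[{"translation":[3,1.2,-0.3],"spin":-0.4},{"translation":[4,0,-0.2],"spin":0},{"translation":[4,0,0],"spin":0},{"translation":[0,0,0],"spin":0}]'
python3 d.py 0.498 -0.079 0.088
```

```text
time: 2.88
ee_pos: [0.4993, -0.0683, 0.1242]
eef_rot: [0.026, 0.707, -0.026, 0.706]
ft_force: [-0.1, -0.7, 0.8]
width: 0.0003
t 2.875 pos [ 0.4993 -0.0683  0.1242] F [-0.1 -0.7  0.8] w 0.0003
yaw of tool y deg 4.29 axes x [-0.002 -0.    -1.   ]
cm in tool (tip->target) [ 1.92 -1.08 -0.04]
```

```bash
python3 -m inch '[{"translation":[0,-1,0],"spin":1.5},{"translation":[0,0,0],"spin":0},{"translation":[0,0,0],"spin":0}]'
python3 d.py 0.498 -0.079 0.088
```

```text
time: 3.25
ee_pos: [0.5007, -0.078, 0.1282]
eef_rot: [0.036, 0.705, -0.036, 0.707]
ft_force: [0.5, -0.3, 0.3]
width: 0.0005
t 3.25 pos [ 0.5007 -0.078   0.1282] F [ 0.5 -0.3  0.3] w 0.0005
yaw of tool y deg 5.81 axes x [ 0.003  0.001 -1.   ]
cm in tool (tip->target) [ 2.32 -0.13 -0.27]
```

```bash
python3 -m inch '[{"translation":[0.9,-0.1,-0.2],"spin":0},{"translation":[0.8,0,0],"spin":0},{"translation":[0,0,0],"spin":0}]'
python3 d.py 0.498 -0.079 0.088
```

```text
time: 3.62
ee_pos: [0.4988, -0.0787, 0.1107]
eef_rot: [0.036, 0.705, -0.035, 0.707]
ft_force: [0.3, -0.6, -0.8]
width: 0.0
t 3.625 pos [ 0.4988 -0.0787  0.1107] F [ 0.3 -0.6 -0.8] w 0.0
yaw of tool y deg 5.8 axes x [ 0.004  0.001 -1.   ]
cm in tool (tip->target) [ 0.57 -0.04 -0.09]
```

Tip is 6 mm above the pad; now I press in small steps.

```bash
python3 -m inch '[{"translation":[0.5,0,-0.1],"spin":0},{"translation":[0.4,0,0],"spin":0},{"translation":[0.3,0,0],"spin":0}]'
python3 d.py 0.498 -0.079 0.082
```

```text
time: 4.0
ee_pos: [0.4994, -0.0787, 0.0992]
eef_rot: [0.036, 0.704, -0.035, 0.709]
ft_force: [-7.7, 0.6, 30.4]
width: 0.0007
t 4.0 pos [ 0.4994 -0.0787  0.0992] F [-7.7  0.6 30.4] w 0.0007
yaw of tool y deg 5.8 axes x [ 0.007  0.001 -1.   ]
cm in tool (tip->target) [ 0.01 -0.05 -0.15]
```

```bash
python3 -m inch '[{"translation":[0.3,0,0],"spin":0}]'
python3 d.py 0.498 -0.079 0.082
```

```text
time: 4.12
ee_pos: [0.4996, -0.0788, 0.0987]
eef_rot: [0.037, 0.704, -0.035, 0.708]
ft_force: [-25.8, 3.2, 66.1]
width: 0.0004
t 4.125 pos [ 0.4996 -0.0788  0.0987] F [-25.8   3.2  66.1] w 0.0004
yaw of tool y deg 5.82 axes x [ 0.006  0.003 -1.   ]
cm in tool (tip->target) [-0.03 -0.04 -0.17]
```

```bash
python3 -m inch '[{"translation":[-1,0,0],"spin":0},{"translation":[-2,0,0],"spin":0},{"translation":[-2,3,0],"spin":0},{"translation":[0,5,0],"spin":0},{"translation":[0,5,0],"spin":0},{"translation":[0,4,0],"spin":0},{"translation":[0,0,0],"spin":0}]'
python3 d.py 0.5005 0.1205 0.083
python3 - <<'E'
from h import *
im=optics.camera("side")[:,:,::-1]; cv2.imwrite("pics/side2.png",cv2.resize(im[140:310,230:400],None,fx=3.5,fy=3.5))
im=optics.camera("scene")[:,:,::-1]; cv2.imwrite("pics/scene2.png",cv2.resize(im[190:390,280:480],None,fx=3,fy=3))
E
```

```text
time: 5.0
ee_pos: [0.5148, 0.0947, 0.1496]
eef_rot: [0.038, 0.706, -0.036, 0.707]
ft_force: [0.2, -0.3, 1.1]
width: 0.0004
t 5.0 pos [0.5148 0.0947 0.1496] F [ 0.2 -0.3  1.1] w 0.0004
yaw of tool y deg 5.96 axes x [ 0.002  0.003 -1.   ]
cm in tool (tip->target) [ 4.97  2.4  -1.7 ]
```

View pics/side2.png

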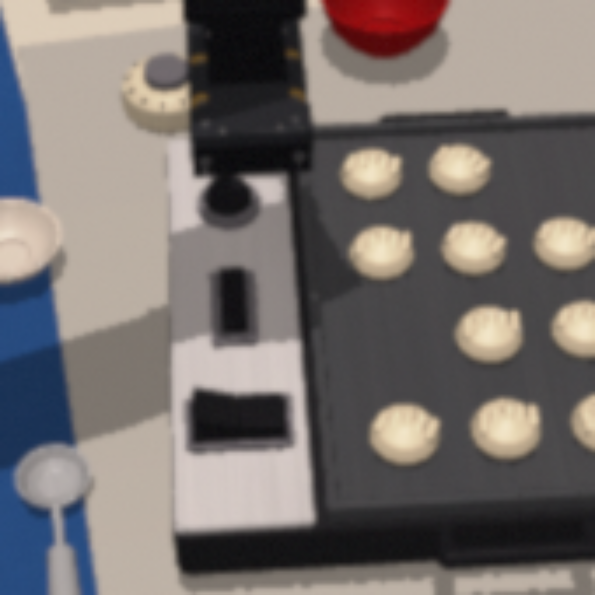

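View pics/scene2.png

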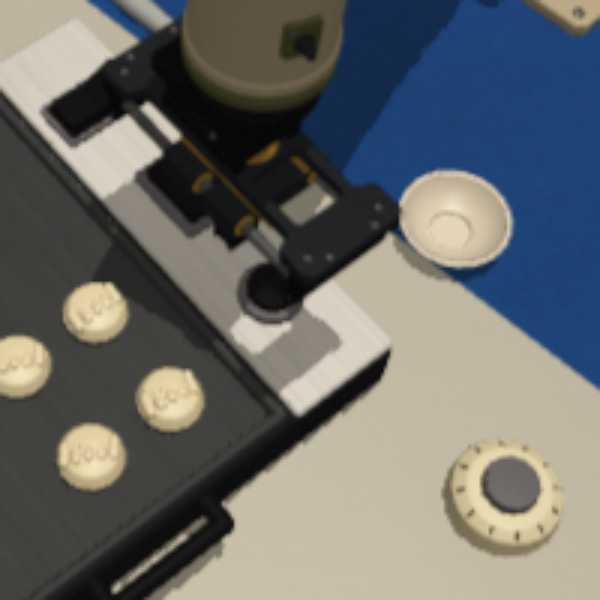

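The rocker now has its near end raised and its far half level at (238,415) in the crop, so it is on. Next is the round key.

```bash
python3 -m inch '[{"translation":[1,2.4,-1.7],"spin":0},{"translation":[1.5,0,0],"spin":0},{"translation":[0.8,0,0],"spin":0},{"translation":[0,0,0],"spin":0}]'
python3 d.py 0.5005 0.1205 0.083
```

```text
time: 5.6
ee_pos: [0.5009, 0.1107, 0.1153]
eef_rot: [0.041, 0.705, -0.041, 0.706]
ft_force: [0.8, 0.1, 0.5]
width: 0.0007
t 5.6 pos [0.5009 0.1107 0.1153] F [0.8 0.1 0.5] w 0.0007
yaw of tool y deg 6.72 axes x [ 0.001 -0.    -1.   ]
cm in tool (tip->target) [ 1.53  0.97 -0.16]
```

```bash
python3 -m inch '[{"translation":[0,1,-0.2],"spin":-0.6},{"translation":[0,0,0],"spin":0}]'
python3 d.py 0.5005 0.1205 0.083
```

```text
time: 5.85
ee_pos: [0.5007, 0.1208, 0.1159]
eef_rot: [0.038, 0.705, -0.038, 0.707]
ft_force: [1.2, 0.3, 0.8]
width: 0.0005
t 5.85 pos [0.5007 0.1208 0.1159] F [1.2 0.3 0.8] w 0.0005
yaw of tool y deg 6.17 axes x [ 0.002  0.    -1.   ]
cm in tool (tip->target) [ 1.59 -0.03 -0.03]
```

```bash
python3 -m inch '[{"translation":[0.8,0,0],"spin":0},{"translation":[0.5,0,0],"spin":0},{"translation":[0.4,0,0],"spin":0},{"translation":[0.4,0,0],"spin":0}]'
python3 d.py 0.5005 0.1205 0.077
```

```text
time: 6.35
ee_pos: [0.5012, 0.1208, 0.0943]
eef_rot: [0.038, 0.705, -0.038, 0.707]
ft_force: [-2.4, 0.4, 16.7]
width: 0.0004
t 6.35 pos [0.5012 0.1208 0.0943] F [-2.4  0.4 16.7] w 0.0004
yaw of tool y deg 6.16 axes x [ 0.003  0.001 -1.   ]
cm in tool (tip->target) [ 0.03 -0.04 -0.08]
```

```bash
python3 -m inch '[{"translation":[0.2,0,0],"spin":0}]'
python3 d.py 0.5005 0.1205 0.077
```

```text
time: 6.48
ee_pos: [0.5015, 0.1209, 0.0939]
eef_rot: [0.039, 0.705, -0.038, 0.707]
ft_force: [-15.0, -4.3, 39.8]
width: 0.0004
t 6.475 pos [0.5015 0.1209 0.0939] F [-15.   -4.3  39.8] w 0.0004
yaw of tool y deg 6.18 axes x [ 0.003  0.001 -1.   ]
cm in tool (tip->target) [-0.01 -0.05 -0.1 ]
```

The key is bottomed: 40 N at 77 mm. Retreat up and move towards the timer.

```bash
python3 -m inch '[{"translation":[-1,0,0],"spin":0},{"translation":[-3,0,0],"spin":0},{"translation":[-3,3,0],"spin":0},{"translation":[0,4,-1],"spin":0},{"translation":[0,4,-1],"spin":0},{"translation":[0,4,-1],"spin":0},{"translation":[0,3,-1],"spin":0},{"translation":[0,0,0],"spin":0}]'
python3 d.py 0.478 0.313 0.040
python3 - <<'E'
from h import *
from scipy.spatial.transform import Rotation as R
s=r.read_state()
for n in ["wrist","side"]: cv2.imwrite(f"pics/{n}3.png",optics.camera(n)[:,:,::-1])
E
```

```text
time: 7.48
ee_pos: [0.4809, 0.3089, 0.1658]
eef_rot: [0.04, 0.705, -0.038, 0.707]
ft_force: [1.1, -0.8, 0.2]
width: 0.0007
t 7.475 pos [0.4809 0.3089 0.1658] F [ 1.1 -0.8  0.2] w 0.0007
yaw of tool y deg 6.34 axes x [ 0.004  0.002 -1.   ]
cm in tool (tip->target) [10.88  0.34 -0.38]
```

View pics/wrist3.png

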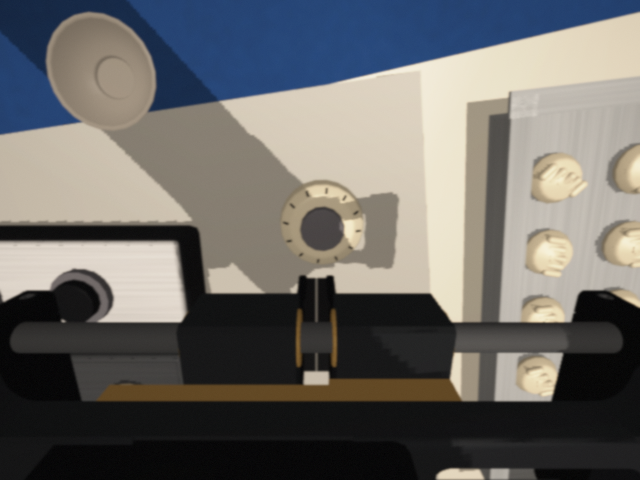

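View pics/side3.png

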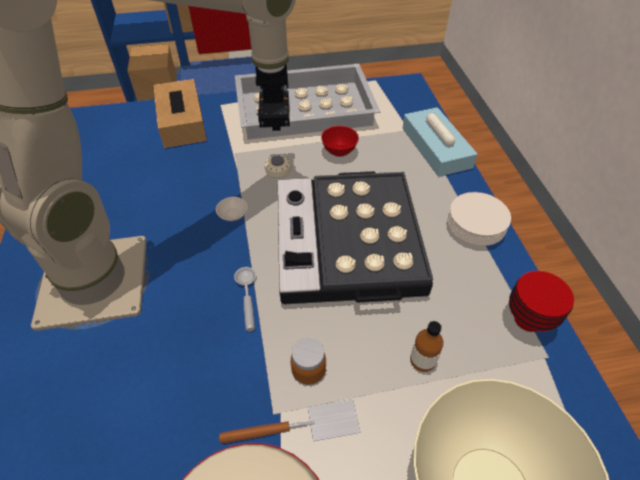

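```bash
python3 - <<'E'
from h import *
from scipy.spatial.transform import Rotation as R
s=r.read_state();m=optics.camera_model("wrist");T=np.eye(4);T[:3,:3]=R.from_quat(s["eef_rot"]).as_matrix();T[:3,3]=s["ee_pos"]
T=T@np.array(m["tool_from_camera"]);K=np.array(m["camera_matrix"])
im=cv2.imread("pics/wrist3.png").astype(int);c=im[195:262,285:365];k=((c.max(2)<95)&(c.max(2)-c.min(2)<30)).astype(np.uint8)
N,l,st,ce=cv2.connectedComponentsWithStats(k)
for i in range(1,N):
    if st[i,4]>200:
        uv=ce[i]+[285,195]; d=T[:3,:3]@np.linalg.solve(K,[*uv,1]);print(st[i],uv,(T[:3,3]+d*(.04-T[2,3])/d[2]).round(4))
E
```

```text
[  16   12   42   43 1390] [321.35611511 228.32230216] [0.4769 0.3108 0.04  ]
```

The plunger is at (321,228) in the wrist view, which gives (0.477, 0.311) and agrees with the fixed cameras. Descend.

```bash
python3 -m inch '[{"translation":[3,0.3,-0.4],"spin":0},{"translation":[3,0,0],"spin":0},{"translation":[2.5,0,0],"spin":0},{"translation":[0,0,0],"spin":0},{"translation":[0,0,0],"spin":0}]'
python3 d.py 0.4775 0.312 0.040
```

```text
time: 8.2
ee_pos: [0.4827, 0.3027, 0.0807]
eef_rot: [0.044, 0.703, -0.044, 0.708]
ft_force: [0.7, 0.2, 0.9]
width: 0.0007
t 8.2 pos [0.4827 0.3027 0.0807] F [0.7 0.2 0.9] w 0.0007
yaw of tool y deg 7.11 axes x [ 0.007  0.    -1.   ]
cm in tool (tip->target) [ 2.36  0.85 -0.66]
```

```bash
python3 -m inch '[{"translation":[0.5,0.85,-0.65],"spin":0},{"translation":[0,0,0],"spin":0},{"translation":[0,0,0],"spin":0}]'
python3 d.py 0.4775 0.312 0.040
```

```text
time: 8.57
ee_pos: [0.478, 0.3133, 0.0777]
eef_rot: [0.045, 0.702, -0.043, 0.709]
ft_force: [0.8, 0.2, -0.3]
width: 0.0005
t 8.575 pos [0.478  0.3133 0.0777] F [ 0.8  0.2 -0.3] w 0.0005
yaw of tool y deg 7.12 axes x [ 0.01   0.003 -1.   ]
cm in tool (tip->target) [ 2.07 -0.15 -0.07]
```

```bash
python3 -m inch '[{"translation":[0.8,-0.1,0],"spin":0},{"translation":[0.6,0,0],"spin":0},{"translation":[0,0,0],"spin":0}]'
python3 d.py 0.4775 0.312 0.040
```

```text
time: 8.95
ee_pos: [0.4781, 0.3121, 0.0627]
eef_rot: [0.045, 0.702, -0.043, 0.709]
ft_force: [-0.4, 1.2, -0.0]
width: -0.0
t 8.95 pos [0.4781 0.3121 0.0627] F [-0.4  1.2 -0. ] w -0.0
yaw of tool y deg 7.12 axes x [ 0.01   0.003 -1.   ]
cm in tool (tip->target) [ 0.57 -0.03 -0.08]
```

```bash
python3 -m inch '[{"translation":[0.5,0,0],"spin":0},{"translation":[0.4,0,0],"spin":0},{"translation":[0.3,0,0],"spin":0}]'
python3 d.py 0.4775 0.312 0.033
```

```text
time: 9.32
ee_pos: [0.4784, 0.3122, 0.0505]
eef_rot: [0.045, 0.702, -0.043, 0.709]
ft_force: [-2.1, -0.6, 7.3]
width: 0.0006
t 9.325 pos [0.4784 0.3122 0.0505] F [-2.1 -0.6  7.3] w 0.0006
yaw of tool y deg 7.14 axes x [ 0.01   0.003 -1.   ]
cm in tool (tip->target) [ 0.04 -0.04 -0.1 ]
```

```bash
python3 -m inch '[{"translation":[0.2,0,0],"spin":0}]'
python3 d.py 0.4775 0.312 0.033
```

```text
time: 9.45
ee_pos: [0.4788, 0.3124, 0.0502]
eef_rot: [0.046, 0.702, -0.042, 0.709]
ft_force: [-10.2, -8.3, 36.2]
width: 0.0006
t 9.45 pos [0.4788 0.3124 0.0502] F [-10.2  -8.3  36.2] w 0.0006
yaw of tool y deg 7.14 axes x [ 0.01   0.004 -1.   ]
cm in tool (tip->target) [ 0.01 -0.07 -0.14]
```

The plunger is bottomed: 36 N at about 33 mm. Withdraw straight up and clear the view.

```bash
python3 -m inch '[{"translation":[-1,0,0],"spin":0},{"translation":[-3,0,0],"spin":0},{"translation":[-4,0,0],"spin":0},{"translation":[-5,0,0],"spin":0},{"translation":[-3,3,-2],"spin":0},{"translation":[0,5,-2],"spin":0},{"translation":[0,5,-2],"spin":0},{"translation":[0,0,0],"spin":0},{"translation":[0,0,0],"spin":0}]'
python3 - <<'E'
from h import *
im=optics.camera("side")[:,:,::-1]; cv2.imwrite("pics/side4.png",im);cv2.imwrite("pics/side4z.png",cv2.resize(im[130:300,230:400],None,fx=3.5,fy=3.5))
im=optics.camera("scene")[:,:,::-1]; cv2.imwrite("pics/scene4.png",im);cv2.imwrite("pics/scene4z.png",cv2.resize(im[190:390,280:480],None,fx=3,fy=3))
for n in["side","scene"]:
    d=cv2.absdiff(cv2.imread(f"pics/{n}0.png"),cv2.imread(f"pics/{n}4.png"));print(n,(d.max(2)>40).sum())
# timer plunger and body
for n,(x0,y0,x1,y1) in {"scene":(425,330,475,380),"side":(258,145,298,182)}.items():
  for q in "04":
    c=cv2.imread(f"pics/{n}{q}.png").astype(int)[y0:y1,x0:x1]
    k=((c.max(2)<125)&(c.max(2)-c.min(2)<30)).astype(np.uint8)
    N,l,st,ce=cv2.connectedComponentsWithStats(k)
    i=1+st[1:,4].argmax();uv=ce[i]+[x0,y0];print(n,q,uv.round(1),st[i,4],onz(n,uv,.04 if q=="0" else .033).round(4))
E
```

```text
time: 10.58
ee_pos: [0.4336, 0.4512, 0.2159]
eef_rot: [0.047, 0.702, -0.043, 0.71]
ft_force: [1.4, -0.4, -0.3]
width: 0.0004
side 12243
scene 29773
scene 0 [449.9 351.5] 277 [0.4784 0.3154 0.04  ]
scene 4 [470.1 350.7] 406 [0.4451 0.3414 0.033 ]
side 0 [277.2 160.5] 97 [0.478  0.3097 0.04  ]
side 4 [265.7 156. ] 229 [0.4482 0.3438 0.033 ]
```

View pics/side4z.png

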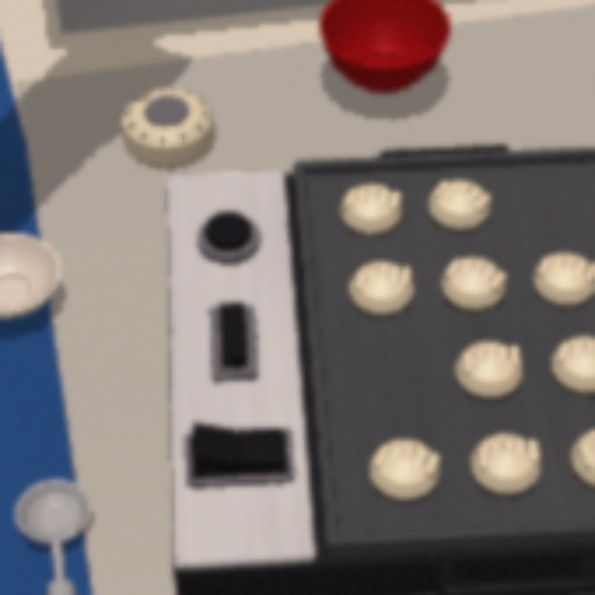

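View pics/scene4z.png

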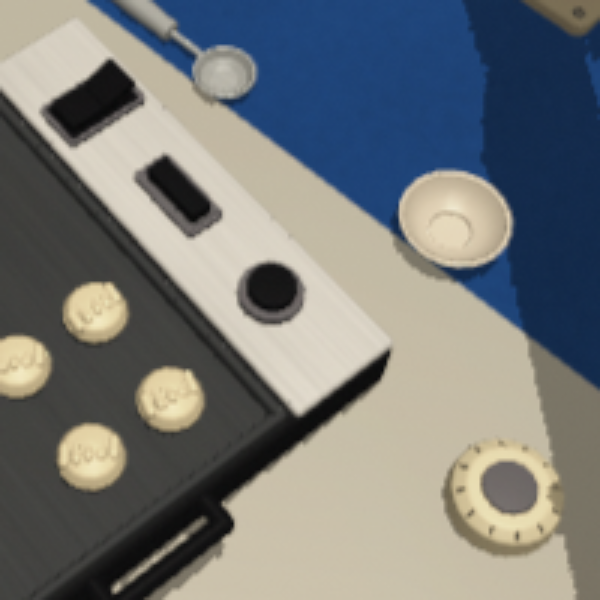

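View pics/scene4.png

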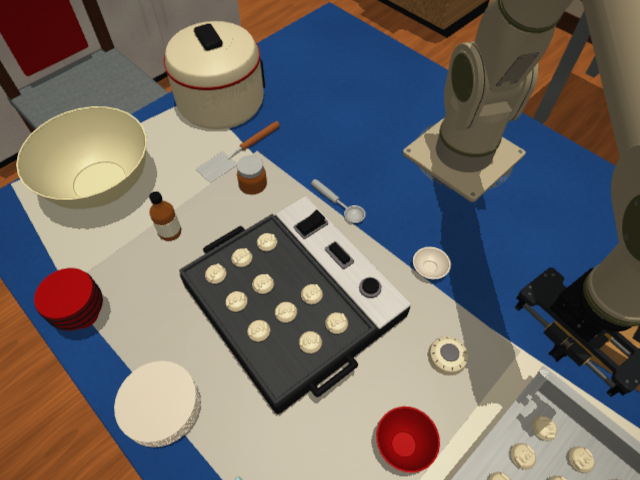

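Both views show the rocker with its near end up, the round key out, the plunger sunk and the timer outline where it was. Nothing else has moved, so I hand in.

```bash
python3 -c "
from bench import r,close_job
s=r.read_state();print(s['time'],s['ft_force'].round(1),abs(s['joint_vel']).max());print(close_job())"
```

```text
10.675 [ 0.2  0.  -0. ] 0.007911176868768015
the job is handed in; nothing more can be done
None
```

I pressed the three controls with the closed fingertips in the order asked, and handed the job in at 10.7 s with the arm clear and still.

| Control | Fingertip height at the end of the press | Peak vertical force read | State afterwards |
|---|---|---|---|
| Rocker switch | about 82 mm | 66 N | on, far half level and near end raised |
| Round key | about 77 mm | 40 N | sprung back out |
| Timer plunger | about 33 mm | 36 N | in, and stayed in |

- **Last pictures:** both fixed cameras showed all three controls in those states. By eye, the bar key, the timer and the other objects stood where they were at the start.
- **Check that failed:** my last colour-mask measurement of the plunger picked up the arm's shadow and gave a false position (about 4 cm off). I judged the plunger's state and the timer's position by eye from the zoomed pictures instead.
- **Disagreement between views:** the cameras differed by 2 to 6 mm on control positions, so I averaged them.
- **Rocker force:** the 66 N came from an extra step down after the rocker had already reached its stop. It is within the 120 N wrist limit.

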